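Lay out the blender repair kit on its matching places

TASK

Lay the blender parts and tools out for reassembly, each in its own place: the steel cup base upright in the middle of the black dish, the purple gasket lying flat on its plate around the post, and the yellow pry tool and the screwdriver lying on the printed outlines of themselves, centred and turned to match, the screwdriver with its handle on the handle's outline. Leave the clear tumbler standing where it is.

Things in the scene. Friction and masses are not known exactly. Their poses are not given: they have to be found in the camera images.
- cup_base: steel blender cup base with ribbed side and small blades on top, standing upright: foot flange 66 mm across and 8 mm high, tapering to a 58 mm cylinder from 12 to 40 mm height (grip there, TCP about 38 mm above the underside); blades up to 55 mm. About 0.2 kg. Origin: centre of its underside, z up. Round: yaw does not matter
- gasket: purple silicone gasket, a stiff flat ring lying flat: 60 mm outside, 40 mm hole, 10 mm thick, about 25 g. Origin: centre of its underside, z up. Can be gripped across its outside
- pry_tool: flat yellow plastic double-ended pry tool, 130 mm long, lying flat, both ends alike: handle 16 mm wide, 8 mm thick, from x = -38 to +38 mm; beyond it at each end a flared blade 24 mm wide, 4 mm thick. Origin: middle of its length, on the underside; own x axis along its length, z up. 30 g, can be gripped across the handle at the origin. Either way round is the same
- screwdriver: screwdriver 140 mm long, lying level on its handle: red handle with black inlays, 24 mm wide, 22 mm high, from x = -70 to +5 mm; thin steel shaft (7 mm, axis 11 mm up) from +5 to the tip at +70 mm. Origin: middle of its length, at underside height; own x axis points along it to the tip, z up. About 80 g, balances near x = -15 mm: grip the handle there
- dish: black round shallow dish with a bright pale silver disc in the middle, fixed: place of the cup base. 96 mm outside, 88 mm inside, floor 4 mm and rim 9 mm above the table. Origin: centre of its underside, z up
- post: light grey round plate (90 mm, 5 mm thick) with a purple ring printed on it and a purple upright post in the middle, fixed: place of the gasket. Post 18 mm in diameter, its top 30 mm above the table. Origin: centre of the underside, z up
- pry_pad: light grey rectangular pad 150 x 80 mm, 5 mm thick, fixed, with a yellow printed outline of the pry tool at true size, centred. Origin: centre of its underside; own x axis runs along its length (both ends alike), z up
- driver_pad: light grey rectangular pad 150 x 80 mm, 5 mm thick, fixed, with a printed outline of the screwdriver at true size, centred, red for the handle and dark grey for the shaft. Origin: centre of its underside; own x axis runs along its length towards the outline's shaft tip, z up
- tumbler: transparent plastic tumbler with an orange disc inside at the bottom, standing among the parts: 68 mm across the rim, 60 mm across the foot, 90 mm high. Origin: centre of its underside, z up. To be left alone
- driver_tip (a point): point on the screwdriver near its tip, 68 mm from its origin along its x axis, 11 mm above its underside
There are look-alikes about, which are no part of the job. Of the things like the screwdriver, leave any that is green; of the rest the smaller one is meant.

How it is judged:
By the outcome, as a careful person would: the job done as asked, in the order asked, and still so for the second after the job is handed in, with the robot touching nothing.
It also fails if it takes over 128 s, if anything falls off the work surface, if the arm or the gripper's body presses on something with over 40 N, if the wrist force passes 120 N, or if a joint passes its speed limit or range.

ROBOT

A 7-joint arm with a two-finger parallel gripper is mounted at the origin on the work surface. World frame = base frame: x ahead of the robot, y to its left, z up, the work surface at z = 0. Lengths are in m, angles in rad, forces in N, time in s.
With the tool pointing down it reaches from about 0.4 to 0.875 m from the base axis. Payload 19.3 kg.
Tool frame: the origin (TCP) lies between the finger pads, 19 mm behind the fingertips; this is the grasp point; z points along the fingers, y is the line along which they close (so a half turn about z gives the same grasp; the last joint's range is limited). The gripper opens to 85 mm and grips with 20 to 120 N. Pads are 22 mm wide; open, the fingers measure 114 mm over their backs; the gripper's body (76 mm by 85 mm) begins 54 mm behind the grasp point. The pads swing forward as they close: fully open they stand 13 mm farther back than shut.
Start: joints at [1.242, 0.521, -0.036, 1.599, 0.021, 1.021, -0.113], TCP at [0.16, -0.604, 0.25] pointing down, gripper open.
Joint ranges: [-2.91, 2.91], [-0.3, 2.13], [-1.5, 1.42], [0.17, 2.43], [-1.26, 4.41], [0.16, 1.93], [-2.52, 2.52]. Speed limits (rad/s): [1.89, 1.89, 2.39, 2.39, 3.01, 3.01, 3.01].

INTERFACE

Orientations are given as [roll, pitch, yaw] about the fixed x, y, z axes, in that order (R = Rz(yaw) Ry(pitch) Rx(roll)).
In Python, from workcell import bot, vision gives the robot as it stands.
- The arm moves only by the shell command python3 -m creep 'ROWS' [FORCE]. ROWS is JSON, a list that holds one entry, the list of rows, each a list of 7 numbers: the opening, from -1 (shut) to 1 (fully open), then the shift along the tool's x, y, z in cm, then the turn, a rotation vector about the tool's x, y, z in rad. In form: [[[grip, tx, ty, tz, rx, ry, rz], ...]]. A call has 1 to 12 rows; each row shifts and turns the commanded pose from where the row before left it, along the tool's axes as they then stand; what a row does not reach is not made up. A row lasts 1/8 s, in which the tool goes at most 62.5 mm and 10.7 degrees, less where a joint would pass 70% of its speed; a pose out of reach is approached as far as the arm can. A call with a gripper value outside its range is refused whole. The fingers move at their own pace and stop on an object; FORCE is the grip in N (left out, the last holds). Time passes only in rows, so rows that do not move let the fingers close. It gives the time, the measured TCP pose, the force, the opening and the grip force at its end, in the units of the state.
- bot.observe(): the state, without advancing time (a new reading comes with each control period).
- vision.grab_frame(name): name is "side" or "top" or "wrist"; returns a dict with "image" (480x640x3 uint8, blue, green, red), "depth" (480x640 float32, m along the optical axis (not along the pixel's ray), 0 where there is no reading), "fovy" (degrees; the focal length in pixels is half the picture's height over the tangent of half this angle, whatever the lens; pixels are square), "cx", "cy" (the principal point, pixels), "cam_to_world" (4x4, takes a point from camera to world coordinates); the wrist camera has in their place "tool_from_camera" (4x4, takes a point from camera to tool coordinates, whose origin is the TCP and whose axes are the flange's). Camera axes: x right, y down, z forward; pixel columns grow to the right and rows downward; lengths in m; the calibration is good to about 2 mm. A picture is of the moment at which its call begins: read the wrist's pose just before it.
- bot.job_done(): hands the job in; it is judged then, once.
The state is a dict: "clock": time; "qpos": joint angles; "qd": joint speeds; "joint_efforts": joint torques, N m; "position": TCP position; "tool_rot": TCP orientation; "force": force on the tool from outside, world axes, zero at the start; "moment": the same for the moment, N m; "grip_width": finger opening in m; "finger_force": force on a finger pad.
Only numpy, scipy, OpenCV 4.12 (cv2) and the standard library are available. Lean on these libraries where they do the work, as an engineer would, in place of code of your own. Each camera call takes 0.05 s, during which the arm holds its last target. There are 200 camera calls.

## Working session

There is one attempt and no reset: what is moved stays moved. The work goes in short steps, Python scripts to look and compute and a shell command to move; the robot and the scene stay as the last step left them, time stands still between calls to the robot, and variables do not carry over. Pictures are saved under pics/ and viewed, at most 14 in all, crops included, and the job is handed in when it is done.

```bash
ls; mkdir -p pics
python3 - <<'E'
from workcell import bot, vision
import cv2,numpy as np
s=bot.observe();print({k:np.round(v,3).tolist() for k,v in s.items()})
for n in("top","side","wrist"):
    f=vision.grab_frame(n);cv2.imwrite(f"pics/{n}0.png",f["image"])
    np.savez(f"pics/{n}0.npz",**f)
    print(n,f["fovy"],f["cx"],f["cy"],np.round(f.get("cam_to_world",f.get("tool_from_camera")),3).tolist(),(f["depth"]>0).mean())
E
```

```text
pics
{'clock': 0.0, 'qpos': [1.242, 0.522, -0.036, 1.6, 0.021, 1.021, -0.113], 'qd': [-0.002, -0.001, 0.002, 0.0, 0.001, 0.001, 0.001], 'joint_efforts': [0.003, -92.708, 1.982, -36.992, 0.018, 0.008, -0.0], 'position': [0.16, -0.604, 0.249], 'tool_rot': [-3.14, 0.0, 0.259], 'force': [-0.393, -0.246, -1.052], 'moment': [-0.013, 0.029, 0.032], 'finger_force': 0.0, 'grip_width': 0.085}
top 49.06125268618923 322.22099323854445 242.86470538654206 [[0.026, -0.989, 0.145, 0.25], [-1.0, -0.024, 0.011, -0.001], [-0.007, -0.145, -0.989, 1.154], [0.0, 0.0, 0.0, 1.0]] 0.9958138020833334
side 48.26172827107584 313.5618491596136 247.47983448456947 [[-0.966, -0.126, 0.226, 0.169], [-0.259, 0.52, -0.814, 0.935], [-0.015, -0.845, -0.535, 0.677], [0.0, 0.0, 0.0, 1.0]] 0.9959635416666667
wrist 62.996422723083455 320.99813462125996 233.93463196309514 [[0.0, -0.951, -0.308, 0.079], [1.0, 0.001, -0.001, -0.0], [0.001, -0.308, 0.951, -0.123], [0.0, 0.0, 0.0, 1.0]] 0.99609375
```

View pics/top0.png

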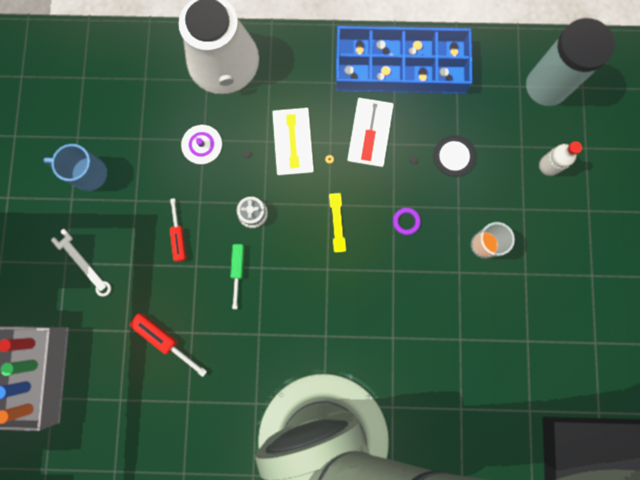

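View pics/side0.png

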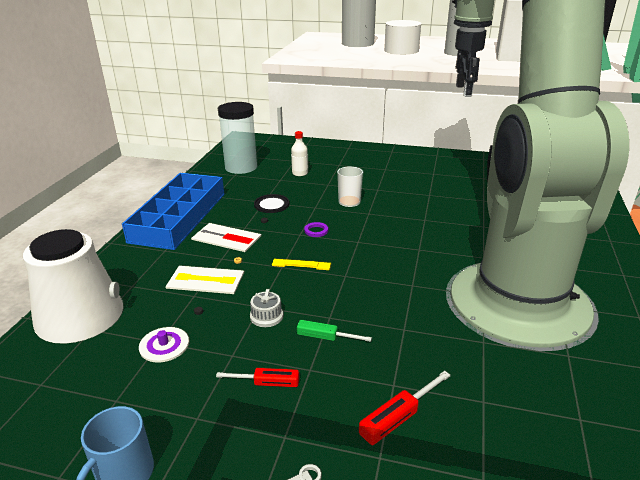

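Top view: cup base (252,212), gasket (406,221), pry tool (338,222), small red screwdriver (177,232, tip up at 173,200), dish (455,155), post plate (201,144), pry pad (293,141), driver pad (370,132, shaft up), tumbler (493,240). The large red and the green screwdrivers are decoys. Side view shows the same.

```bash
cat > h.py <<'E'
import numpy as np, cv2
from scipy.spatial.transform import Rotation as R
def T_of(s):
    T=np.eye(4);T[:3,:3]=R.from_euler('xyz',s["tool_rot"]).as_matrix();T[:3,3]=s["position"];return T
def load(n):
    f=dict(np.load(n));
    return f
def grab(n,save=None):
    from workcell import bot,vision
    s=bot.observe();f=vision.grab_frame(n)
    if "tool_from_camera" in f: f["cam_to_world"]=T_of(s)@f["tool_from_camera"]
    if save: cv2.imwrite(f"pics/{save}.png",f["image"]);np.savez(f"pics/{save}.npz",**f)
    return f
def ray(f,uv):
    uv=np.atleast_2d(uv).astype(float);F=240/np.tan(np.radians(float(f["fovy"]))/2)
    d=np.c_[(uv[:,0]-f["cx"])/F,(uv[:,1]-f["cy"])/F,np.ones(len(uv))]
    M=f["cam_to_world"];return M[:3,3],d@M[:3,:3].T
def plane(f,uv,z):
    o,d=ray(f,uv);return (o+d*((z-o[2])/d[:,2])[:,None])
def tri(fa,a,fb,b):
    o1,d1=ray(fa,a);o2,d2=ray(fb,b);d1=d1[0];d2=d2[0]
    t=np.linalg.lstsq(np.c_[d1,-d2],o2-o1,rcond=None)[0]
    p,q=o1+t[0]*d1,o2+t[1]*d2;return (p+q)/2,np.linalg.norm(p-q)
def hsvmask(f,lo,hi):
    return cv2.inRange(cv2.cvtColor(f["image"],cv2.COLOR_BGR2HSV),np.array(lo),np.array(hi))
COL=dict(yellow=((22,120,100),(35,255,255)),purple=((130,100,60),(155,255,255)),red=((0,150,80),(8,255,255)),white=((0,0,185),(180,50,255)))
def blobs(f,c,amin=60):
    m=hsvmask(f,*COL[c])
    cs,_=cv2.findContours(m,cv2.RETR_EXTERNAL,cv2.CHAIN_APPROX_NONE)
    out=[]
    for k in cs:
        if cv2.contourArea(k)>amin:
            out.append(k[:,0,:])
    return out
def pix(f,uv):  # world points by depth
    u=np.atleast_2d(uv).astype(int);F=240/np.tan(np.radians(float(f["fovy"]))/2)
    z=f["depth"][u[:,1],u[:,0]];o,d=ray(f,u);return o+d*z[:,None]
def go(pos,yaw,s=None):
    """tool-frame shift (cm) and yaw turn to reach pos with tool pointing down at yaw"""
    if s is None:
        from workcell import bot; s=bot.observe()
    T=T_of(s);g=R.from_euler('xyz',[np.pi,0,yaw]).as_matrix()
    print("shift cm",np.round(T[:3,:3].T@(np.array(pos)-T[:3,3])*100,2),"turn",np.round(R.from_matrix(T[:3,:3].T@g).as_rotvec(),3))
E
python3 - <<'E'
from h import *
t=load("pics/top0.npz");s=load("pics/side0.npz")
for n,f in(("top",t),("side",s)):
  for c in("yellow","purple","red","white"):
    for k in blobs(f,c,50):
        r=cv2.minAreaRect(k);print(n,c,np.round(r[0],1),np.round(r[1],1),round(r[2]),"z0:",plane(f,r[0],0.005)[0].round(3))
# distortion / depth check: table points
g=[[100,140],[320,300],[560,300],[430,280],[250,170],[520,120],[60,400]]
print(pix(t,g).round(4));print(pix(s,[[320,280],[420,250],[240,330],[540,440]]).round(4))
E
```

```text
top yellow [337.1 222.3] [59.6 12.7] 85 z0: [ 0.465 -0.02   0.005]
top yellow [292.5 140.9] [52.5  8.6] 86 z0: [0.65  0.085 0.005]
top purple [406.5 221. ] [26. 27.] 90 z0: [ 0.472 -0.174  0.005]
top purple [201.  143.5] [23. 24.] 90 z0: [0.64  0.293 0.005]
top red [ 16.5 345. ] [12. 33.] 90 z0: [0.179 0.665 0.005]
top red [152.5 333.2] [50.3 18.5] 38 z0: [0.212 0.373 0.005]
top red [177.4 243.5] [34.6 13. ] 83 z0: [0.409 0.332 0.005]
top red [574.5 147. ] [12. 13.] 90 z0: [ 0.651 -0.553  0.005]
top red [367.8 144.6] [ 8.7 29.7] 9 z0: [ 0.646 -0.086  0.005]
top white [303.3 464.2] [31.1 79.7] 74 z0: [-0.048  0.039  0.005]
top white [306.2 401.4] [ 46.7 122.6] 67 z0: [0.078 0.037 0.005]
top white [188.4 360.6] [41.2  5.9] 40 z0: [0.156 0.292 0.005]
top white [234.6 293. ] [ 4.  30.1] 2 z0: [0.303 0.2   0.005]
top white [ 82.5 263.6] [78.  15.7] 50 z0: [0.359 0.539 0.005]
top white [498.9 236.7] [33.3 26.7] 46 z0: [ 0.441 -0.378  0.005]
top white [173.2 212.5] [27.3  4.1] 85 z0: [0.478 0.346 0.005]
top white [250.  211.5] [29. 26.] 90 z0: [0.485 0.175 0.005]
top white [556.5 159.5] [21
[... 2158 characters left out ...]
 0.005]
side white [565.  103.5] [25. 20.] 90 z0: [-0.243 -1.357  0.005]
side white [619.5  46. ] [92. 39.] 90 z0: [-0.657 -2.505  0.005]
side white [569.9  43.1] [25.7 86.7] 2 z0: [-0.404 -2.534  0.005]
side white [498.4  42.2] [44.5 86.6] 3 z0: [-0.012 -2.484  0.005]
side white [209.8 111.9] [306.8 570. ] 65 z0: [ 1.109 -0.954  0.005]
[[ 6.441e-01  5.268e-01  1.000e-04]
 [ 2.924e-01  1.340e-02  1.900e-03]
 [ 3.058e-01 -5.091e-01 -6.000e-04]
 [ 3.422e-01 -2.265e-01  2.000e-04]
 [ 5.818e-01  1.799e-01 -1.100e-03]
 [ 7.139e-01 -4.335e-01  5.000e-04]
 [ 6.730e-02  5.593e-01  5.800e-03]]
[[ 0.4076  0.0301  0.0012]
 [ 0.2112 -0.1442 -0.0009]
 [ 0.5139  0.2258  0.0034]
 [-0.0135  0.3447 -0.0006]]
```

```bash
python3 -m creep '[[[1,4.5,-3.2,-0.4,0,0,0],[1,4.5,-3.2,-0.4,0,0,0],[1,4.5,-3.2,-0.4,0,0,0],[1,4.5,-3.2,-0.4,0,0,0],[1,4.5,-3.2,-0.4,0,0,0],[1,4.5,-3.2,-0.4,0,0,0],[1,4.5,-3.2,-0.4,0,0,0],[1,4.5,-3.2,-0.4,0,0,0],[1,4.5,-3.2,-0.4,0,0,0],[1,4.5,-3.2,-0.4,0,0,0],[1,4.5,-3.2,-0.4,0,0,0],[1,4.5,-3.2,-0.4,0,0,0]]]'
python3 -m creep '[[[1,0,0,0,0,0,0.13],[1,0,0,0,0,0,0.129],[1,0,0,0,0,0,0],[1,0,0,0,0,0,0],[1,0,0,0,0,0,0]]]'
python3 - <<'E'
from h import *
from workcell import bot
print(bot.observe()["qpos"])
grab("wrist","w1")
E
```

```text
clock: 1.65
position: [0.5846, -0.0934, 0.2981]
tool_rot: [3.142, 0.0, 0.259]
force: [0.6, 0.1, -0.0]
grip_width: 0.0855
finger_force: 0.0
clock: 2.28
position: [0.5836, -0.095, 0.298]
tool_rot: [-3.142, 0.0, 0.001]
force: [0.6, 0.6, 0.1]
grip_width: 0.0857
finger_force: 0.0
[ 0.19878854  0.4261276  -0.19303294  1.62858182  0.08924484  1.09555596
 -1.58786233]
```

View pics/w1.png

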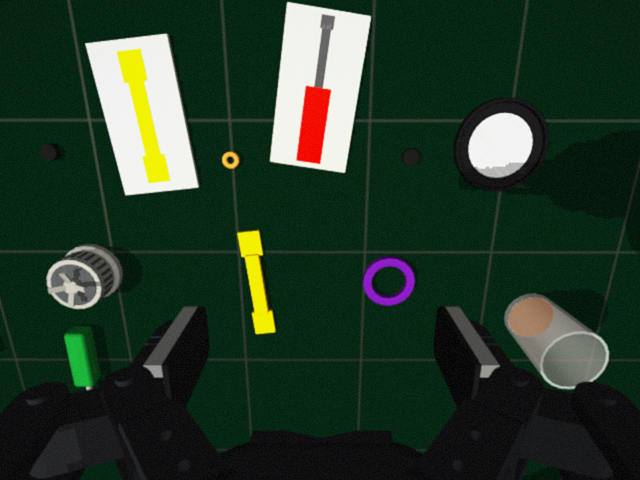

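Wrist view: pry pad (143,115), driver pad (320,88; handle at 313,125), dish disc (501,145), cup base (85,277), pry tool (256,282), gasket (389,281), tumbler (550,340). Shift left for a second viewpoint.

```bash
python3 -m creep '[[[1,0,-5,0,0,0,0],[1,0,-5,0,0,0,0],[1,0,-5,0,0,0,0],[1,0,-5,0,0,0,0],[1,0,-5,0,0,0,0],[1,0,0,0,0,0,0],[1,0,0,0,0,0,0],[1,0,0,0,0,0,0]]]'
python3 - <<'E'
from h import *
from workcell import bot
print(bot.observe()["qpos"].__str__())
grab("wrist","w2")
E
```

```text
clock: 3.32
position: [0.584, 0.1538, 0.298]
tool_rot: [3.141, -0.0, -0.002]
force: [-0.4, -0.3, -0.2]
grip_width: 0.0854
finger_force: 0.0
[-0.17700058  0.45141523 -0.25628329  1.59220059  0.1239931   1.11404058
 -2.03608056]
```

View pics/w2.png

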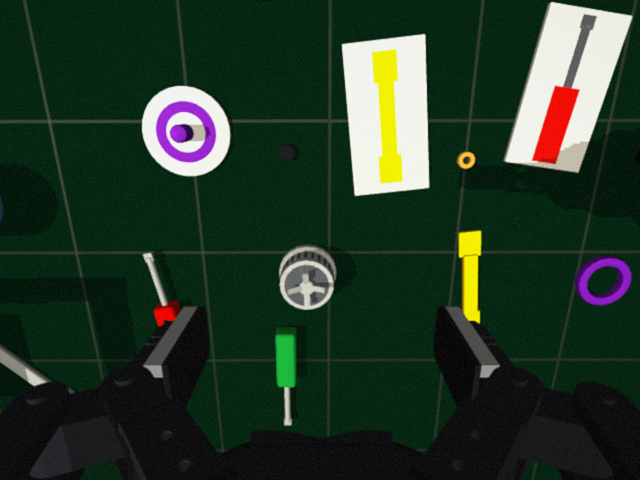

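Second wrist view: post plate (186,131), pry pad (386,115), driver pad (570,88), cup top (307,285), pry tool (471,280), gasket (604,281), screwdriver shaft (155,280) with its handle hidden by a finger.

```bash
cat > m.py <<'E'
from h import *
t=load("pics/top0.npz");s=load("pics/side0.npz");a=load("pics/w1.npz");b=load("pics/w2.npz")
COL["white"]=((0,0,150),(180,60,255))
def rect(f,c,near,z,amin=80):
    best=min(blobs(f,c,amin),key=lambda k:np.linalg.norm(k.mean(0)-near))
    w=plane(f,best,z)[:,:2]*1000
    return best,w,cv2.minAreaRect(w.astype(np.float32))
def rep(n,f,c,near,z):
    k,w,r=rect(f,c,near,z);
    (cx,cy),(p,q),an=r
    if p<q: an+=90;p,q=q,p
    an=(an+90)%180-90
    print(n,"ctr",np.round([cx,cy],1),"size",round(p,1),round(q,1),"yaw deg",round(an,1),"depth z",np.round(np.median(pix(f,k)[:,2])*1000,1))
    return np.array([cx,cy])/1000,k
def pxc(k): return np.array(cv2.minAreaRect(k.astype(np.float32))[0])
def pair(n,fa,ka,fb,kb):
    p,e=tri(fa,pxc(ka),fb,pxc(kb));print("  TRI",n,np.round(p*1000,1),"gap",round(e*1000,1))
P={}
E
python3 - <<'E'
from m import *
J=[("prypad","white",(143,115),(386,115),(292,141),.005),("pryprint","yellow",(143,115),(386,115),(292,141),.005),
("drvpad","white",(320,88),(570,88),(370,132),.005),("drvprint","red",(313,125),(556,125),(368,145),.005),
("dishdisc","white",(501,145),None,(455,155),.004),("postplate","white",None,(186,131),(201,144),.005),("postring","purple",None,(186,131),(201,144),.005),
("pry","yellow",(256,282),None,(337,222),.004),("gasket","purple",(389,281),(604,281),(406,221),.01),
("drv","red",None,None,(177,243),.011),("cup","white",(78,283),(307,285),(250,211),.04)]
for n,c,pa,pb,pt,z in J:
    ks=[]
    for fn,f,p in(("w1",a,pa),("w2",b,pb),("top",t,pt)):
        if p is not None:
            _,k=rep(n+" "+fn,f,c,np.array(p),z);ks.append((fn,f,k))
    for i in range(len(ks)):
        for j in range(i):
            pair(ks[j][0]+ks[i][0],ks[j][1],ks[j][2],ks[i][1],ks[i][2])
E
```

```text
prypad w1 ctr [650.2  85.3] size 150.3 80.8 yaw deg 6.2 depth z 3.3
prypad w2 ctr [650.3  86.1] size 150.3 80.6 yaw deg 6.2 depth z 3.0
prypad top ctr [651.3  85.7] size 154.9 84.4 yaw deg 6.3 depth z -0.3
  TRI w1w2 [654.7  85.3  10.5] gap 0.9
  TRI w1top [652.9  87.3   2.5] gap 3.7
  TRI w2top [653.9  84.8  -1.6] gap 3.7
pryprint w1 ctr [650.3  85.5] size 129.1 23.6 yaw deg 6.2 depth z 4.4
pryprint w2 ctr [650.3  86. ] size 129.3 23.3 yaw deg 6.2 depth z 4.2
pryprint top ctr [650.9  85.4] size 124.3 19.5 yaw deg 5.8 depth z 4.6
  TRI w1w2 [653.5  86.    5.5] gap 0.1
  TRI w1top [652.6  86.5   1.8] gap 2.6
  TRI w2top [653.   85.4  -1.3] gap 1.1
drvpad w1 ctr [676.  -90.8] size 150.4 80.6 yaw deg -8.4 depth z 2.8
drvpad w2 ctr [676.1 -89.9] size 150.2 81.0 yaw deg -8.4 depth z 3.2
drvpad top ctr [677.2 -90.8] size 154.8 84.4 yaw deg -8.4 depth z -0.2
  TRI w1w2 [680.1 -89.7   8.7] gap 0.5
  TRI w1top [680.7 -90.6  -5.6] gap 2.2
  TRI w2top [678.7 -91.8   3. ] gap 3.4
drvprint w1 ctr [644.2 -86.2] size 74.6 24.9 yaw deg -8.4 depth z 4.3
drvprint w2 ctr [644.4 -85.9] size 74.7 25.1 ya
[... 972 characters left out ...]
-171.8] size 61.9 59.5 yaw deg 4.3 depth z 3.4
gasket w2 ctr [ 472.8 -169.1] size 65.6 59.3 yaw deg 49.3 depth z 1.4
gasket top ctr [ 470.7 -173.2] size 59.9 58.4 yaw deg -88.6 depth z 2.0
  TRI w1w2 [ 471.2 -172.6    5.6] gap 0.7
  TRI w1top [ 471.2 -173.1    6.5] gap 1.3
  TRI w2top [ 471.3 -173.7    4.5] gap 1.0
drv top ctr [407.9 330.3] size 77.5 28.5 yaw deg 10.5 depth z 8.7
cup w1 ctr [481.4 169.5] size 56.6 56.2 yaw deg -89.9 depth z 39.7
cup w2 ctr [481.6 170.1] size 57.4 55.7 yaw deg -0.1 depth z 39.6
cup top ctr [477.7 167.1] size 67.4 62.7 yaw deg 46.6 depth z 6.9
  TRI w1w2 [481.5 170.1  38.6] gap 0.3
  TRI w1top [479.5 169.2  37.1] gap 4.3
  TRI w2top [478.9 169.3  32.5] gap 2.2
```

```bash
python3 -m creep '[[[1,-2.56,-0.4,4,0,0,0],[1,-2.56,-0.4,4,0,0,0],[1,-2.56,-0.4,4,0,0,0],[1,-2.56,-0.4,4,0,0,0],[1,0,0,0,0,0,0],[1,0,0,0,0,0,0],[1,0,0,0,0,0,0]]]'
python3 - <<'E'
from h import *
go([.4815,.170,.038],0)
E
```

```text
clock: 4.25
position: [0.4825, 0.1711, 0.139]
tool_rot: [-3.141, -0.002, -0.001]
force: [1.3, -0.0, -0.1]
grip_width: 0.0851
finger_force: 0.0
shift cm [-0.12  0.11 10.1 ] turn [-0.001 -0.002 -0.001]
```

```bash
python3 -m creep '[[[1,-0.1,0.1,2.5,0,0,0],[1,0,0,2.5,0,0,0],[1,0,0,2.5,0,0,0],[1,0,0,2.5,0,0,0],[1,0,0,0,0,0,0],[1,0,0,0,0,0,0],[-1,0,0,0,0,0,0],[-1,0,0,0,0,0,0],[-1,0,0,0,0,0,0],[-1,0,0,0,0,0,0],[-1,0,0,0,0,0,0],[-1,0,0,0,0,0,0]]]' 40
```

```text
clock: 5.75
position: [0.4809, 0.1703, 0.039]
tool_rot: [-3.141, -0.001, -0.0]
force: [-1.8, -0.9, 13.5]
grip_width: 0.0559
finger_force: 39.6
```

```bash
python3 -m creep '[[[-1,0,0,-2,0,0,0],[-1,0,0,-4,0,0,0],[-1,0,0,-4,0,0,0],[-1,0,0,-2,0,0,0],[-1,0.8,2.5,0,0,0,0],[-1,1.6,5,0,0,0,0],[-1,1.6,5,0,0,0,0],[-1,1.6,5,0,0,0,0],[-1,1.6,5,0,0,0,0],[-1,1.6,5,0,0,0,0],[-1,1.6,5,0,0,0,0],[-1,1.6,5,0,0,0,0]]]'
python3 -m creep '[[[-1,1.6,5,0,0,0,0],[-1,0.8,2.5,0,0,0,0],[-1,0,0,0,0,0,0],[-1,0,0,0,0,0,0],[-1,0,0,0,0,0,0]]]'
python3 - <<'E'
from h import *
go([.6250,-.2813,.043],0)
grab("wrist","w3")
E
```

```text
clock: 7.25
position: [0.6004, -0.2066, 0.1584]
tool_rot: [-3.142, -0.0, -0.0]
force: [0.3, 0.2, -2.2]
grip_width: 0.0555
finger_force: 44.6
clock: 7.88
position: [0.6243, -0.2786, 0.1582]
tool_rot: [-3.141, -0.0, 0.001]
force: [0.1, 0.2, -3.0]
grip_width: 0.0557
finger_force: 44.6
shift cm [ 0.07  0.27 11.52] turn [-0.    -0.     0.001]
```

View pics/w3.png

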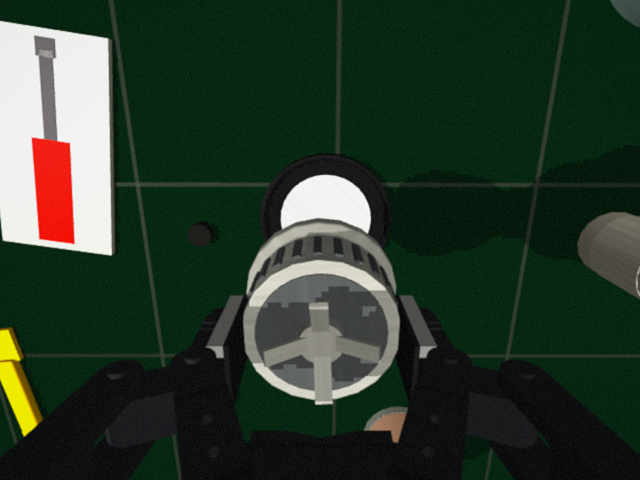

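Cup held upright at (322,330) over the dish disc (326,212); lower.

```bash
python3 -m creep '[[[-1,0.1,0.27,2,0,0,0],[-1,0,0,3,0,0,0],[-1,0,0,3,0,0,0],[-1,0,0,2,0,0,0],[-1,0,0,0.9,0,0,0],[-1,0,0,0.3,0,0,0],[-1,0,0,0.2,0,0,0],[-1,0,0,0.1,0,0,0],[-1,0,0,0,0,0,0]]]'
```

```text
clock: 9.05
position: [0.6254, -0.2826, 0.0434]
tool_rot: [3.141, -0.001, -0.0]
force: [0.3, 0.3, -2.5]
grip_width: 0.0558
finger_force: 44.5
```

```bash
python3 -m creep '[[[-1,0,0,0.1,0,0,0],[-1,0,0,0,0,0,0],[-1,0,0,0,0,0,0]]]'; python3 -m creep '[[[-1,0,0,0.1,0,0,0],[-1,0,0,0,0,0,0],[-1,0,0,0,0,0,0]]]'
```

```text
clock: 9.43
position: [0.6255, -0.2826, 0.0432]
tool_rot: [3.141, -0.001, -0.0]
force: [-5.2, 1.9, 12.2]
grip_width: 0.0559
finger_force: 46.1
clock: 9.8
position: [0.6255, -0.2826, 0.0431]
tool_rot: [3.141, -0.001, -0.001]
force: [-11.6, 4.6, 25.3]
grip_width: 0.0555
finger_force: 47.4
```

```bash
python3 - <<'E'
from h import *
for n,cols in(("w1",((150,210),(435,490))),("w3",((205,246),(400,440)))):
    f=load(f"pics/{n}.npz");M=f["tool_from_camera"]
    for c0,c1 in cols:
        v,u=np.mgrid[280:400,c0:c1];u=u.ravel();v=v.ravel();z=f["depth"][v,u]
        F=240/np.tan(np.radians(float(f["fovy"]))/2)
        p=np.c_[(u-f["cx"])/F*z,(v-f["cy"])/F*z,z]@M[:3,:3].T+M[:3,3]
        p=p[(z>0)&(p[:,2]<.04)]
        print(n,len(p),"tip z",np.percentile(p[:,2],[95,99,100]).round(4),"y",np.percentile(p[:,1],[1,99]).round(4))
E
python3 -m creep '[[[-1,0,0,-0.15,0,0,0],[1,0,0,0,0,0,0],[1,0,0,0,0,0,0],[1,0,0,0,0,0,0],[1,0,0,0,0,0,0],[1,0,0,-2,0,0,0],[1,0,0,-4,0,0,0],[1,0,0,-4,0,0,0]]]'
```

```text
w1 4476 tip z [0.0017 0.005  0.0071] y [-0.0556 -0.0383]
w1 4292 tip z [0.0013 0.0044 0.0071] y [0.0377 0.0548]
w3 3732 tip z [0.0052 0.0096 0.0116] y [-0.0404 -0.0214]
w3 3682 tip z [0.0044 0.0088 0.0121] y [0.0211 0.0404]
clock: 10.8
position: [0.6253, -0.2825, 0.145]
tool_rot: [3.141, -0.001, -0.0]
force: [0.5, -0.1, -0.2]
grip_width: 0.0854
finger_force: 0.0
```

```bash
python3 -m creep '[[[1,-3.85,-2.75,0,0,0,0],[1,-3.85,-2.75,0,0,0,0],[1,-3.85,-2.75,0,0,0,0],[1,-3.85,-2.75,0,0,0,0],[1,0,0,0,0,0,0],[1,0,0,0,0,0,0],[1,0,0,0,0,0,0]]]'
python3 - <<'E'
from h import *
f=grab("wrist","w4")
for k in blobs(f,"purple",200):
    r=cv2.minAreaRect((plane(f,k,.010)[:,:2]*1000).astype(np.float32));print(r)
go([.4713,-.1728,.0135],0)
t=grab("top","top1")
k=min(blobs(t,"white",30),key=lambda k:np.linalg.norm(k.mean(0)-(452,150)))
E
```

```text
clock: 11.68
position: [0.4721, -0.173, 0.1429]
tool_rot: [3.141, -0.001, -0.001]
force: [0.5, 0.4, 0.2]
grip_width: 0.0851
finger_force: 0.0
((471.70550537109375, -172.7596435546875), (59.235572814941406, 59.739013671875), 47.68716049194336)
shift cm [-7.000e-02 -1.000e-02  1.292e+01] turn [ 0.    -0.001 -0.001]
```

View pics/w4.png

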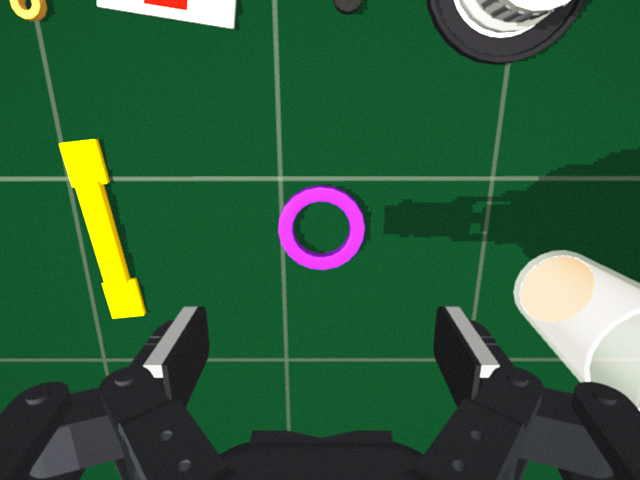

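Gasket at (321,228) directly beneath the tool; cup stands in the dish at (505,10).

```bash
python3 -m creep '[[[1,-0.05,0,3,0,0,0],[1,0,0,3,0,0,0],[1,0,0,3,0,0,0],[1,0,0,2.5,0,0,0],[1,0,0,1.3,0,0,0],[1,0,0,0.1,0,0,0],[-1,0,0,0,0,0,0],[-1,0,0,0,0,0,0],[-1,0,0,0,0,0,0],[-1,0,0,0,0,0,0],[-1,0,0,0,0,0,0]]]' 25
```

```text
clock: 13.15
position: [0.4713, -0.1727, 0.0145]
tool_rot: [3.141, -0.001, -0.0]
force: [-1.2, 1.5, 6.5]
grip_width: 0.0582
finger_force: 25.2
```

```bash
python3 -m creep '[[[-1,0,0,-2,0,0,0],[-1,0,0,-4,0,0,0],[-1,0,0,-4,0,0,0],[-1,0.8,-2.33,0,0,0,0],[-1,1.7,-4.66,0,0,0,0],[-1,1.7,-4.66,0,0,0,0],[-1,1.7,-4.66,0,0,0,0],[-1,1.7,-4.66,0,0,0,0],[-1,1.7,-4.66,0,0,0,0],[-1,1.7,-4.66,0,0,0,0],[-1,1.7,-4.66,0,0,0,0],[-1,1.7,-4.66,0,0,0,0]]]'
python3 -m creep '[[[-1,1.7,-4.66,0,0,0,0],[-1,0.8,-2.33,0,0,0,0],[-1,0,0,0,0,0,0],[-1,0,0,0,0,0,0],[-1,0,0,0,0,0,0]]]'
python3 - <<'E'
from h import *
from workcell import bot
print(bot.observe()["qpos"].__str__())
f=grab("wrist","w5")
t=COL;COL["white"]=((0,0,150),(180,60,255))
for c,z in(("purple",.03),("purple",.005),("white",.005)):
  for k in blobs(f,c,100):
    w=(plane(f,k,z)[:,:2]*1000).astype(np.float32);print(c,z,np.round(k.mean(0)),cv2.minEnclosingCircle(w))
go([.6388,.2932,.0195],0)
E
```

```text
clock: 14.65
position: [0.6155, 0.2252, 0.1145]
tool_rot: [-3.141, -0.001, -0.0]
force: [0.5, -0.7, 0.2]
grip_width: 0.058
finger_force: 27.6
clock: 15.28
position: [0.64, 0.2922, 0.1139]
tool_rot: [3.141, -0.0, -0.001]
force: [0.1, -1.7, -0.5]
grip_width: 0.0575
finger_force: 27.6
[-0.39588436  0.79752054 -0.19581508  1.46311019  0.17950627  0.89852064
 -2.21830894]
purple 0.03 [321. 299.] ((609.3809814453125, 292.5548400878906), 64.90750122070312)
purple 0.005 [321. 299.] ((596.1766357421875, 292.59344482421875), 72.75224304199219)
white 0.005 [245. 428.] ((490.78863525390625, 348.37371826171875), 11.794766426086426)
white 0.005 [321. 294.] ((602.1012573242188, 292.40753173828125), 25.549884796142578)
white 0.005 [319. 233.] ((638.5591430664062, 293.4258728027344), 20.20560646057129)
white 0.005 [319. 217.] ((638.8981323242188, 293.510009765625), 45.216827392578125)
white 0.005 [612. 223.] ((648.5414428710938, 107.29681396484375), 77.8211441040039)
white 0.005 [356.   4.] ((771.4140625, 277.07977294921875), 18.25921630859375)
shift cm [-0.13 -0.08  9.44] turn [ 0.    -0.    -0.001]
```

View pics/w5.png

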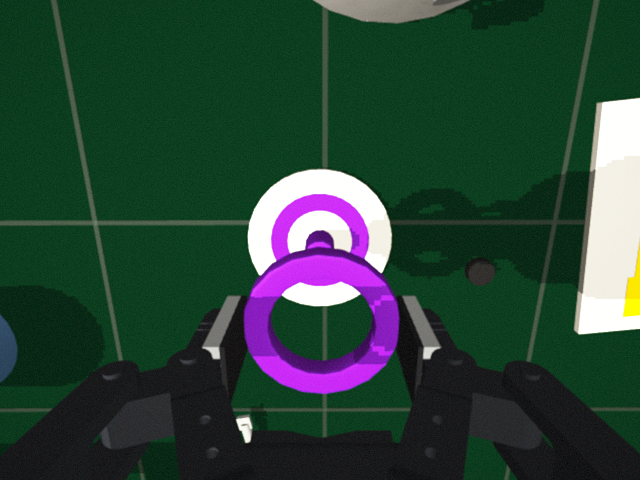

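Gasket held level at (321,322), plate confirmed at (638.8, 293.4) mm. Lower it over the post.

```bash
python3 -m creep '[[[-1,-0.12,-0.1,2,0,0,0],[-1,0,0,2.5,0,0,0],[-1,0,0,2.5,0,0,0],[-1,0,0,1.5,0,0,0],[-1,0,0,0.6,0,0,0],[-1,0,0,0.2,0,0,0],[-1,0,0,0,0,0,0],[-1,0,0,0,0,0,0]]]'
```

```text
clock: 16.32
position: [0.639, 0.2946, 0.0212]
tool_rot: [-3.141, -0.001, -0.0]
force: [-0.2, 0.2, 0.3]
grip_width: 0.0578
finger_force: 27.6
```

```bash
python3 -m creep '[[[-1,0,0.08,0.12,0,0,0],[-1,0,0,0,0,0,0],[-1,0,0,0,0,0,0]]]'; python3 -m creep '[[[-1,0,0,0.1,0,0,0],[-1,0,0,0,0,0,0],[-1,0,0,0,0,0,0]]]'
```

```text
clock: 16.7
position: [0.6389, 0.2938, 0.0197]
tool_rot: [-3.141, -0.001, -0.0]
force: [-0.6, 0.7, 6.1]
grip_width: 0.0577
finger_force: 28.0
clock: 17.08
position: [0.6389, 0.2938, 0.0195]
tool_rot: [-3.141, -0.001, -0.0]
force: [-5.6, -3.8, 18.6]
grip_width: 0.0577
finger_force: 29.3
```

```bash
python3 -m creep '[[[-1,0,0,-0.1,0,0,0],[1,0,0,0,0,0,0],[1,0,0,0,0,0,0],[1,0,0,0,0,0,0],[1,0,0,-1,0,0,0],[1,0,0,-4,0,0,0],[1,0,0,-5,0,0,0],[1,0,0,-4,0,0,0]]]'
python3 -m creep '[[[1,-1.9,5.2,0,0,0,0],[1,-3.1,5.2,0,0,0,0],[1,-3.1,5.2,0,0,0,0],[1,-3.1,5.2,0,0,0,0],[1,-3.1,5.2,0,0,0,0],[1,-3.1,5.2,0,0,0,0],[1,0,0,0,0,0,-0.108],[1,0,0,0,0,0,0],[1,0,0,0,0,0,0],[1,0,0,0,0,0,0]]]'
python3 - <<'E'
from h import *
f=grab("wrist","w6")
for z in(.002,.004,.006):
  for k in blobs(f,"yellow",400):
    r=cv2.minAreaRect((plane(f,k,z)[:,:2]*1000).astype(np.float32));print(z,np.round(k.mean(0)),r)
go([.4653,-.0198,.020],.108)
t=grab("top","top1")
E
```

```text
clock: 18.08
position: [0.6389, 0.2938, 0.1621]
tool_rot: [-3.141, -0.001, -0.0]
force: [-0.2, 0.3, 0.4]
grip_width: 0.0855
finger_force: 0.0
clock: 19.32
position: [0.4648, -0.0177, 0.1593]
tool_rot: [-3.141, -0.0, 0.108]
force: [0.4, -0.0, -0.1]
grip_width: 0.0853
finger_force: 0.0
0.002 [324. 212.] ((464.83441162109375, -19.75735092163086), (131.21621704101562, 25.40740966796875), 6.255430221557617)
0.002 [190.   9.] ((592.3648071289062, 80.20700073242188), (10.687944412231445, 23.391035079956055), 6.171595096588135)
0.004 [324. 212.] ((465.39202880859375, -19.681869506835938), (130.27978515625, 25.226085662841797), 6.255425930023193)
0.004 [190.   9.] ((592.0125732421875, 79.56912231445312), (10.611659049987793, 23.22410011291504), 6.172359943389893)
0.006 [324. 212.] ((465.94964599609375, -19.606369018554688), (129.34339904785156, 25.044769287109375), 6.255427360534668)
0.006 [190.   9.] ((591.6600341796875, 78.93122100830078), (10.535398483276367, 23.057174682617188), 6.172562122344971)
shift cm [ 0.03  0.21 13.93] turn [-0.  0. -0.]
```

View pics/top1.png

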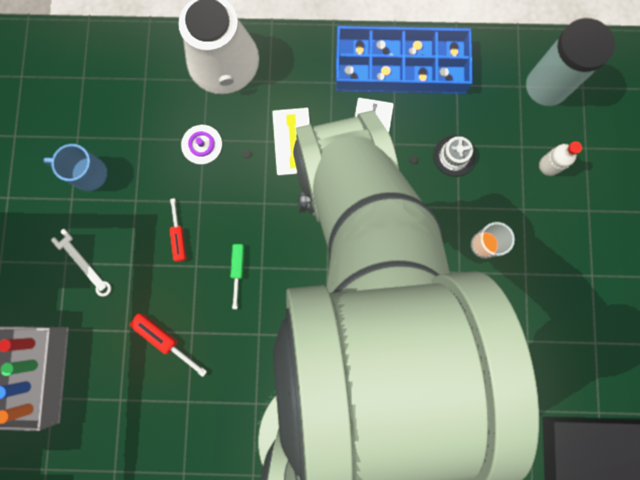

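Top view: cup upright in the dish (457,154), gasket around the post (201,144). Now the pry tool.

```bash
python3 -m creep '[[[0,0.03,0.2,3,0,0,0],[0,0,0,4,0,0,0],[0,0,0,4,0,0,0],[0,0,0,2,0,0,0],[0,0,0,0.8,0,0,0],[0,0,0,0,0,0,0],[-1,0,0,0,0,0,0],[-1,0,0,0,0,0,0],[-1,0,0,0,0,0,0],[-1,0,0,0,0,0,0],[-1,0,0,0,0,0,0],[-1,0,0,0,0,0,0]]]' 30
```

```text
clock: 20.92
position: [0.4656, -0.0202, 0.0222]
tool_rot: [3.141, -0.001, 0.108]
force: [-1.9, 0.3, 8.9]
grip_width: 0.0147
finger_force: 29.4
```

```bash
python3 -m creep '[[[-1,0,0,-2,0,0,0],[-1,0,0,-4,0,0,0],[-1,3,-1.3,-1,0,0,0],[-1,4.5,-2,0,0,0,0],[-1,4.5,-2,0,0,0,0],[-1,4.5,-2,0,0,0,0],[-1,3,-1.24,0,0,0,0],[-1,0,0,0,0,0,0],[-1,0,0,0,0,0,0],[-1,0,0,0,0,0,0]]]'
python3 - <<'E'
from h import *
f=grab("wrist","w7")
go([.6506,.0855,.027],.108)
for k in blobs(f,"yellow",300): print(np.round(k.mean(0)),len(k))
E
```

```text
clock: 22.18
position: [0.6494, 0.085, 0.0917]
tool_rot: [3.141, 0.0, 0.107]
force: [-0.4, 0.5, -0.9]
grip_width: 0.0147
finger_force: 29.6
shift cm [ 0.12 -0.04  6.47] turn [ 0.    -0.    -0.001]
[452. 327.] 69
[321. 280.] 735
```

View pics/w7.png

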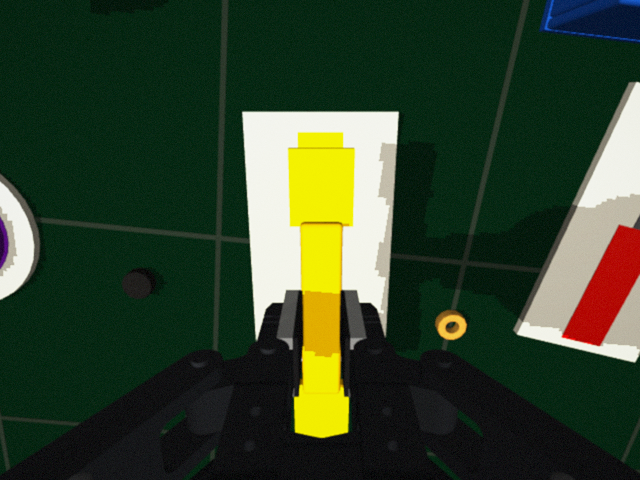

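Pry tool held level, centred at column 321 over its pad (outline end at 320,140). Lower.

```bash
python3 -m creep '[[[-1,0.1,0,2,0,0,0],[-1,0,0,2.5,0,0,0],[-1,0,0,1.2,0,0,0],[-1,0,0,0.5,0,0,0],[-1,0,0,0.2,0,0,0],[-1,0,0,0,0,0,0],[-1,0,0,0,0,0,0]]]'
python3 -m creep '[[[-1,0,0,0.1,0,0,0],[-1,0,0,0,0,0,0],[-1,0,0,0,0,0,0]]]'
```

```text
clock: 23.1
position: [0.6511, 0.0858, 0.0278]
tool_rot: [-3.142, -0.001, 0.108]
force: [0.8, 0.6, -0.1]
grip_width: 0.0147
finger_force: 29.6
clock: 23.48
position: [0.6511, 0.0858, 0.0272]
tool_rot: [3.142, -0.001, 0.108]
force: [-3.8, -0.8, 11.5]
grip_width: 0.0148
finger_force: 30.9
```

```bash
python3 -m creep '[[[-1,0,0,-0.1,0,0,0],[0,0,0,0,0,0,0],[0,0,0,0,0,0,0],[0,0,0,0,0,0,0],[1,0,0,-2,0,0,0],[1,0,0,-4,0,0,0],[1,0,0,-5,0,0,0],[1,0,0,-4,0,0,0]]]'
python3 -m creep '[[[1,-3.22,-4.49,0,0,0,0],[1,-3.22,-4.49,0,0,0,0],[1,-3.22,-4.49,0,0,0,0],[1,-3.22,-4.49,0,0,0,0],[1,-3.22,-4.49,0,0,0,0],[1,-3.22,-4.49,0,0,0,0],[1,0,0,0,0,0,-0.07],[1,0,0,0,0,0,0],[1,0,0,0,0,0,0],[1,0,0,0,0,0,0]]]'
cat > d.py <<'E'
from h import *
import sys
def handle(f,z):
    m=hsvmask(f,*COL["red"]);cs,_=cv2.findContours(m,cv2.RETR_EXTERNAL,cv2.CHAIN_APPROX_NONE)
    for k in cs:
        if cv2.contourArea(k)>800:
            r=cv2.minAreaRect((plane(f,k[:,0],z)[:,:2]*1000).astype(np.float32));print("red",z,np.round(k[:,0].mean(0)),np.round(r[0],1),np.round(r[1],1),round(r[2],1))
E
python3 - <<'E'
from d import *
from workcell import bot
print(bot.observe()["qpos"].__str__())
f=grab("wrist","w8")
handle(f,.011);handle(f,.015);handle(f,.022)
COL["steel"]=((0,0,150),(180,50,255))
for k in blobs(f,"steel",100):
    r=cv2.minAreaRect((plane(f,k,.011)[:,:2]*1000).astype(np.float32));print("steel",np.round(k.mean(0)),np.round(r[0],1),np.round(r[1],1),round(r[2],1))
E
```

```text
clock: 24.48
position: [0.6511, 0.0859, 0.1809]
tool_rot: [-3.141, -0.002, 0.108]
force: [0.0, -0.6, 0.1]
grip_width: 0.0853
finger_force: 0.0
clock: 25.72
position: [0.4302, 0.3323, 0.1775]
tool_rot: [3.142, -0.0, 0.176]
force: [0.3, 0.8, -0.1]
grip_width: 0.0856
finger_force: 0.0
[-0.55253267  0.49740584 -0.28950436  1.87402359  0.19188831  0.79682152
 -2.33868221]
red 0.011 [228. 422.] [218.  386.5] [71.4 55.6] 54.4
red 0.011 [319. 242.] [406.5 329.8] [79.  24.8] 10.7
red 0.015 [228. 422.] [222. 386.] [70.4 54.8] 54.4
red 0.015 [319. 242.] [407.9 330. ] [77.9 24.5] 10.7
red 0.022 [228. 422.] [229. 385.] [68.7 53.4] 54.4
red 0.022 [319. 242.] [410.3 330.4] [76.  23.9] 10.7
steel [ 57. 457.] [147.6 536. ] [35.2 68.2] 63.6
steel [130. 453.] [168. 470.] [67.4  5.9] 22.6
steel [ 10. 393.] [219.1 581.6] [19.9 44.3] 49.9
steel [440. 395.] [285.9 198. ] [11.6 37.2] 88.7
steel [473. 341.] [345.  184.9] [82.7 20.2] 38.1
steel [550. 328.] [356.2 115.5] [125.7  65.9] 69.8
steel [ 58. 255.] [357.2 529.8] [162.4  36.8] 42.7
steel [324. 170.] [414.4 302.4] [367.  429.1] 22.2
```

View pics/w8.png

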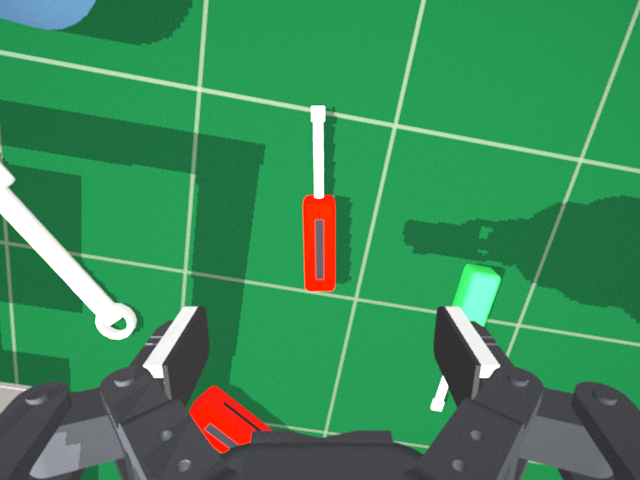

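Small red screwdriver at (319,242), tip (317,106), aligned with the tool; the large red one (228,422) and green one are clear of the fingers.

Run:
```python
from d import *
f=load("pics/w8.npz");t=load("pics/top0.npz")
def c(f,near):
    k=min(blobs(f,"red",60),key=lambda k:np.linalg.norm(k.mean(0)-near));return np.array(cv2.minAreaRect(k.astype(np.float32))[0])
p,e=tri(f,c(f,(319,242)),t,c(t,(177,243)));print("tri handle",p*1000,e*1000)
tip=plane(f,[317,106],.012)[0]*1000;u=np.array([np.cos(.187),np.sin(.187)])
o=tip[:2]-70*u;h=p[:2]*1000+32.5*u
print("origin from tip",o,"from handle",h, "plane.02",np.array([409.7,330.3])+32.5*u)
g=(np.array([409.7,330.3])+17.5*u)/1000;print(g);go([*g,.022],.187)
```

```text
tri handle [407.84284514 330.29391975  10.81268316] 0.2727383695758653
origin from tip [438.96772594 336.17754845] from handle [439.77625288 336.33606095] plane.02 [441.63340774 336.3421412 ]
[0.42689491 0.33355346]
shift cm [-0.3  -0.18 15.54] turn [ 0.    -0.    -0.011]
```

```bash
python3 -m creep '[[[0.3,-0.46,-0.17,3,0,0,-0.011],[0.3,0,0,4,0,0,0],[0.3,0,0,4,0,0,0],[0.3,0,0,3,0,0,0],[0.3,0,0,1.5,0,0,0],[0.3,0,0,0,0,0,0],[-1,0,0,0,0,0,0],[-1,0,0,0,0,0,0],[-1,0,0,0,0,0,0],[-1,0,0,0,0,0,0],[-1,0,0,0,0,0,0],[-1,0,0,0,0,0,0]]]' 50
```

```text
clock: 27.28
position: [0.4255, 0.334, 0.0235]
tool_rot: [-3.141, -0.002, 0.189]
force: [-1.0, 0.2, 9.7]
grip_width: 0.0225
finger_force: 49.3
```

```bash
python3 -m creep '[[[-1,0,0,-2,0,0,0],[-1,0,0,-4,0,0,0],[-1,0,0,-3,0,0,0],[-1,0.85,2.55,0,0,0,0],[-1,1.69,5.1,0,0,0,0],[-1,1.69,5.1,0,0,0,0],[-1,1.69,5.1,0,0,0,0],[-1,1.69,5.1,0,0,0,0],[-1,1.69,5.1,0,0,0,0],[-1,1.69,5.1,0,0,0,0],[-1,1.69,5.1,0,0,0,0],[-1,1.69,5.1,0,0,0,0]]]'
python3 -m creep '[[[-1,0.85,2.55,0,0,0,0],[-1,0,0,0,0,0,0.112],[-1,0,0,0,0,0,0.112],[-1,0,0,0,0,0,0.112],[-1,0,0,0,0,0,0],[-1,0,0,0,0,0,0],[-1,0,0,0,0,0,0]]]'
python3 - <<'E'
from d import *
from workcell import bot
s=bot.observe();f=grab("wrist","w9")
z=s["position"][2]-.0235
handle(f,z+.020)
go([.6614,-.0884,.0285],-.147)
E
```

```text
clock: 28.78
position: [0.6482, -0.067, 0.1133]
tool_rot: [3.141, -0.001, 0.189]
force: [0.0, 1.1, -0.5]
grip_width: 0.0228
finger_force: 49.5
clock: 29.65
position: [0.6606, -0.0887, 0.1124]
tool_rot: [-3.141, -0.0, -0.146]
force: [-0.6, -0.0, -0.2]
grip_width: 0.0228
finger_force: 49.5
red 0.10894103502837028 [321. 309.] [659.3 -88.4] [23.6 96.5] 81.8
shift cm [ 0.08 -0.04  8.39] turn [-0.    -0.     0.001]
```

View pics/w9.png

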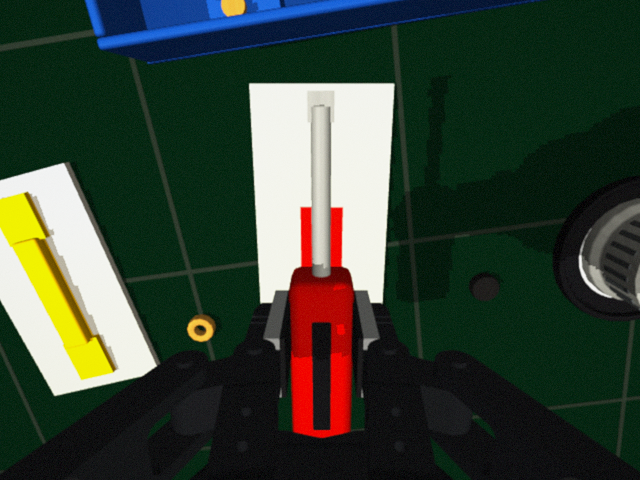

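Screwdriver is in line with its pad: tip (321,105), handle front (321,268). Check its offset along the grip.

Run:
```python
from d import *
f=load("pics/w9.npz");Z=.1124-.0235;u=np.array([np.cos(-.146),np.sin(-.146)]);T=np.array([660.6,-88.7])
for n,p,h in(("tip",(321,105),.0125),("hfront top",(321,268),.021),("hfront mid",(321,276),.013)):
    w=plane(f,p,Z+h)[0][:2]*1000;print(n,(w-T)@u)
d=f["depth"];print("tip depth z",pix(f,[[321,110],[321,180],[321,300]]).round(4))
```

```text
tip 79.12533536561044
hfront top 25.420149251946693
hfront mid 18.82005498802652
tip depth z [[ 0.7374 -0.0999  0.1021]
 [ 0.7148 -0.0966  0.1026]
 [ 0.6738 -0.0906  0.1104]]
```

Run:
```python
from h import *
i=cv2.imread("pics/w9.png")[70:300,240:400];cv2.imwrite("pics/c9.png",cv2.resize(i,None,fx=2.6*1,fy=2.6,interpolation=cv2.INTER_NEAREST))
d=load("pics/w9.npz");print(pix(d,[[321,r] for r in range(86,130,3)])[:,[0,2]].round(3).tolist());print(pix(d,[[311,r] for r in (96,105,115,120)])[:,[0,2]].round(3).tolist())
```

```text
[[0.749, 0.004], [0.748, 0.003], [0.743, 0.1], [0.742, 0.099], [0.741, 0.1], [0.74, 0.101], [0.739, 0.1], [0.738, 0.103], [0.737, 0.102], [0.736, 0.102], [0.736, 0.102], [0.735, 0.102], [0.734, 0.103], [0.733, 0.104], [0.732, 0.102]]
[[0.742, 0.099], [0.739, 0.1], [0.736, 0.101], [0.735, 0.099]]
```

View pics/c9.png

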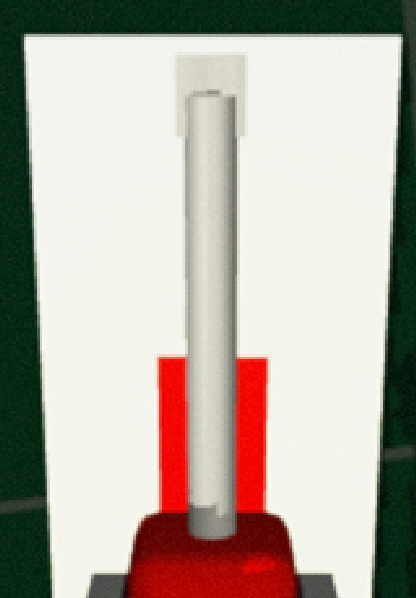

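The pale square is the tool's own flared tip, ending at row 91, so the origin is about 14 mm ahead of the grip as intended. Lower.

```bash
python3 -m creep '[[[-1,0.13,-0.02,2,0,0,0],[-1,0,0,3,0,0,0],[-1,0,0,2,0,0,0],[-1,0,0,1,0,0,0],[-1,0,0,0.3,0,0,0],[-1,0,0,0,0,0,0],[-1,0,0,0,0,0,0]]]'
python3 -m creep '[[[-1,0,0,0.1,0,0,0],[-1,0,0,0,0,0,0],[-1,0,0,0,0,0,0]]]'
```

```text
clock: 30.58
position: [0.6623, -0.0887, 0.0301]
tool_rot: [-3.142, -0.001, -0.147]
force: [0.7, 0.3, -0.1]
grip_width: 0.0227
finger_force: 49.5
clock: 30.95
position: [0.6621, -0.0886, 0.0286]
tool_rot: [-3.142, -0.001, -0.147]
force: [-0.6, -0.4, 4.6]
grip_width: 0.0229
finger_force: 50.1
```

Contact. Release, rise and move back to a viewing place.

```bash
python3 -m creep '[[[0.3,0,0,0,0,0,0],[0.3,0,0,0,0,0,0],[0.3,0,0,0,0,0,0],[0.3,0,0,-2,0,0,0],[1,0,0,-5,0,0,0],[1,0,0,-5,0,0,0],[1,0,0,-6,0,0,0],[1,0,0,-6,0,0,0],[1,-4,0,-2,0,0,0],[1,-4,0,-1,0,0,0],[1,0,0,0,0,0,0],[1,0,0,0,0,0,0]]]'
python3 - <<'E'
from d import *
f=grab("wrist","w10")
COL["white"]=((0,0,150),(180,60,255))
def R_(c,z,amin=400):
  for k in blobs(f,c,amin):
    r=cv2.minAreaRect((plane(f,k,z)[:,:2]*1000).astype(np.float32));print(c,z,np.round(k.mean(0)),np.round(r[0],1),np.round(r[1],1),round(r[2],1))
R_("yellow",.009);R_("red",.025);R_("white",.005)
R_("white",.044)
E
```

```text
clock: 32.45
position: [0.583, -0.077, 0.2994]
tool_rot: [-3.142, -0.001, -0.147]
force: [-0.0, -1.1, 0.3]
grip_width: 0.0858
finger_force: 0.0
yellow 0.009 [155. 140.] [650.   84.8] [129.2  24.9] 6.2
red 0.025 [321. 124.] [643.3 -86. ] [23.1 73.7] 82.0
white 0.005 [  6. 190.] [624.4 259.5] [16.9 70. ] 67.4
white 0.005 [533. 113.] [ 622.9 -301.4] [62.3 60.4] 81.6
white 0.005 [156. 138.] [650.2  85.5] [150.4  80.9] 6.2
white 0.005 [321.  85.] [675.9 -90.9] [ 80.6 149.3] 81.6
white 0.044 [  6. 190.] [627.8 227. ] [15.3 63.5] 67.4
white 0.044 [533. 113.] [ 626.4 -281.5] [56.5 54.7] 81.6
white 0.044 [156. 138.] [651.2  69.2] [136.3  73.3] 6.2
white 0.044 [321.  85.] [674.5 -90.6] [ 73.  135.3] 81.6
```

View pics/w10.png

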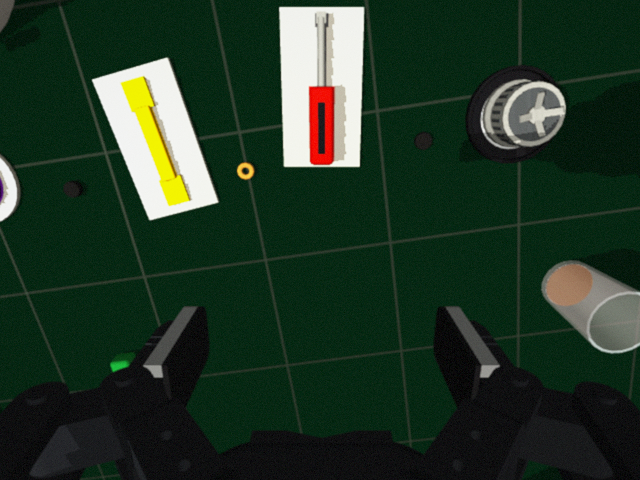

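Everything sits on its outline: pry tool (155,140), screwdriver (321,85), cup (533,113) in the dish. One numeric check of the gasket, then hand in.

Run:
```python
from h import *
from workcell import bot
ok=True
for n,near in(("top",(201,144)),("side",(163,340))):
    f=grab(n);k=min(blobs(f,"purple",50),key=lambda k:np.linalg.norm(k.mean(0)-near))
    r=cv2.minAreaRect((plane(f,k,.014)[:,:2]*1000).astype(np.float32));print(n,r)
```

```text
top ((636.552490234375, 292.16326904296875), (53.97260665893555, 56.86128234863281), 1.34172523021698)
side ((634.4806518554688, 299.5536804199219), (59.135215759277344, 67.99876403808594), 40.69656753540039)
```

Run:
```python
from h import *
f=grab("side","side2");cv2.imwrite("pics/s2c.png",cv2.resize(f["image"][290:400,90:240],None,fx=4,fy=4,interpolation=cv2.INTER_CUBIC))
```

```text
(no output)
```

View pics/s2c.png

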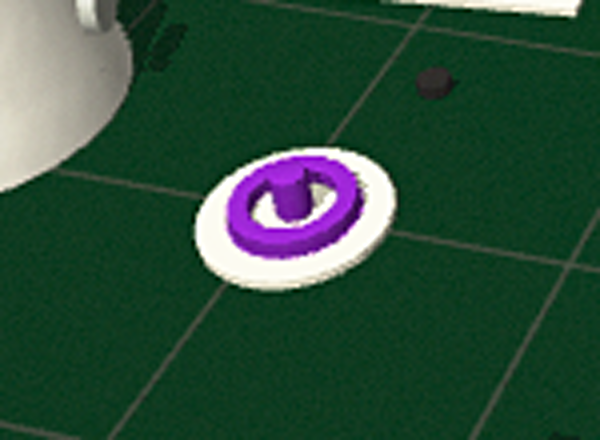

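The gasket lies flat around the post (centre of crop, 295,205). Hand in.

```bash
python3 -c "
from workcell import bot
print(bot.job_done())"
```

```text
the job is handed in; nothing more can be done
None
```

The job is handed in: the cup base, gasket, pry tool and screwdriver are each in place (placed in that order, about 33 s used), and the tumbler was left where it stood; no verdict came back.

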